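# Erect a tray carton, pack the tumblers and shut the keeper

### The job

First fold up all four walls of the cardboard tray on the packing fixture so that they stand upright. Then stand every tumbler from the bench upright on the tray's floor inside the walls, and finally swing the keeper bar over them until it snaps home at its catch. The walls must still be upright at the end; leave the mug, tape roll and ruler where they are.

Things in the scene. Friction and masses are not known exactly. Their poses are not given: they have to be found in the camera images.
- tray: fixed packing fixture with a cardboard tray blank; place and yaw (up to 0.15 either way) vary. Origin on the work surface under the tray's centre; x away from the robot, y left along the tray's long side. Plywood base 210 (x) by 270 (y) by 8 mm; on it the tray's floor, 116 (x) by 170 (y) mm, its top 22 mm above the work surface. A keeper pivot post and a catch post stand on two corners.
- catch (a point): top of the catch post, a steel block 22 by 52 mm, 144 mm high, at x 91, y -115 mm of the tray; a bracket with a rubber stop reaches 45 mm from it towards the pivot, 113 to 144 mm above the work surface
- wall_near (a joint): angle of the cardboard wall on the long side towards the robot (-x of the tray): 0 lies flat outwards, 1.57 stands upright, stop at 1.60; starts partly raised, 0.8 to 1.1. The panel is 170 mm wide, 50 mm from crease to free edge and 4 mm thick. Its stiff crease keeps it where it is left; a level push of 3 to 6 N inwards on its outer edge raises it (cardboard friction about 0.35).
- edge_near (a point): middle of the free edge of the wall on the long side towards the robot (-x of the tray); moves with it
- crease_near (a point): fixed point at the middle of that wall's crease, at the tray floor's edge, 22 mm above the work surface (the standing wall reaches 72 mm above the work surface; its outer face is 4 mm outside the crease)
- wall_far (a joint): angle of the cardboard wall on the long side away from the robot (+x of the tray): 0 lies flat outwards, 1.57 stands upright, stop at 1.60; starts partly raised, 0.8 to 1.1. The panel is 170 mm wide, 50 mm from crease to free edge and 4 mm thick. Its stiff crease keeps it where it is left; a level push of 3 to 6 N inwards on its outer edge raises it (cardboard friction about 0.35).
- edge_far (a point): middle of the free edge of the wall on the long side away from the robot (+x of the tray); moves with it
- crease_far (a point): fixed point at the middle of that wall's crease, at the tray floor's edge, 22 mm above the work surface (the standing wall reaches 72 mm above the work surface; its outer face is 4 mm outside the crease)
- wall_left (a joint): angle of the cardboard wall on the short end at +y of the tray: 0 lies flat outwards, 1.57 stands upright, stop at 1.60; starts partly raised, 0.8 to 1.1. The panel is 114 mm wide, 50 mm from crease to free edge and 4 mm thick. Its stiff crease keeps it where it is left; a level push of 3 to 6 N inwards on its outer edge raises it (cardboard friction about 0.35).
- edge_left (a point): middle of the free edge of the wall on the short end at +y of the tray; moves with it
- crease_left (a point): fixed point at the middle of that wall's crease, at the tray floor's edge, 22 mm above the work surface (the standing wall reaches 72 mm above the work surface; its outer face is 4 mm outside the crease)
- wall_right (a joint): angle of the cardboard wall on the short end at -y of the tray: 0 lies flat outwards, 1.57 stands upright, stop at 1.60; starts partly raised, 0.8 to 1.1. The panel is 114 mm wide, 50 mm from crease to free edge and 4 mm thick. Its stiff crease keeps it where it is left; a level push of 3 to 6 N inwards on its outer edge raises it (cardboard friction about 0.35).
- edge_right (a point): middle of the free edge of the wall on the short end at -y of the tray; moves with it
- crease_right (a point): fixed point at the middle of that wall's crease, at the tray floor's edge, 22 mm above the work surface (the standing wall reaches 72 mm above the work surface; its outer face is 4 mm outside the crease)
- keeper (a joint): angle of the keeper: level aluminium bar 253 x 24 x 10 mm with a 90 mm round pad, on a vertical pivot, 125 to 135 mm above the work surface. 0 is shut: diagonal over the tray, tip at the catch's stop, knob over the tray's centre. Grows counter-clockwise from above; starts open, 2.65 to 2.95. Light friction; in the last 0.1 rad a spring roller yields at about 10 N at the knob, then it snaps home to 0-0.03.
- knob (a point): centre of the keeper's round upright black knob, 24 mm diameter, 40 mm high, on the pad 133.5 mm from the pivot axis, 155 mm above the work surface; the pad's top is 20 mm below this point. The knob does not turn on the bar.
- keeper_pivot (a point): point on the keeper's vertical pivot axis, 130 mm above the work surface; the pivot post is 20 mm thick, 140 mm high, at x -80, y +107 mm of the tray
- tumbler0_mid (a point): centre of a closed upright aluminium tumbler with a grey lid, 50 mm diameter, 95 mm high, 0.16 to 0.28 kg, on the bench right of the fixture; z along its axis. Two to four are present. On the tray floor its centre is 69.5 mm above the work surface; four fit in two rows of two, about 28 mm either side of the tray's centre in x and 42 mm in y.
- tumbler1_mid (a point): centre of a closed upright aluminium tumbler with a grey lid, 50 mm diameter, 95 mm high, 0.16 to 0.28 kg, on the bench right of the fixture; z along its axis. Two to four are present. On the tray floor its centre is 69.5 mm above the work surface; four fit in two rows of two, about 28 mm either side of the tray's centre in x and 42 mm in y.
- tumbler2_mid (a point): centre of a closed upright aluminium tumbler with a grey lid, 50 mm diameter, 95 mm high, 0.16 to 0.28 kg, on the bench right of the fixture; z along its axis. Two to four are present. On the tray floor its centre is 69.5 mm above the work surface; four fit in two rows of two, about 28 mm either side of the tray's centre in x and 42 mm in y.
- tumbler3_mid (a point): centre of a closed upright aluminium tumbler with a grey lid, 50 mm diameter, 95 mm high, 0.16 to 0.28 kg, on the bench right of the fixture; z along its axis. Two to four are present. On the tray floor its centre is 69.5 mm above the work surface; four fit in two rows of two, about 28 mm either side of the tray's centre in x and 42 mm in y.
- mug: bystander: white mug, 82 mm diameter, 95 mm high, with a handle; origin at the centre of its underside
- tape_roll: bystander: amber roll of tape lying flat, 90 mm diameter, 25 mm high; origin at the centre of its underside
- ruler: bystander: steel ruler lying flat, 300 by 30 by 4 mm; origin at the centre of its underside

How it is judged:
By the outcome, as a careful person would: the job done as asked, in the order asked, and still so for the second after the job is handed in, with the robot touching nothing.
Of tumbler0, tumbler1, tumbler2, tumbler3 only 2 to 4 are there at a start; the rules pass over those that are not, and their reading is None.
At some moment in a run one of tumbler0, tumbler1, tumbler2, tumbler3 may be knocked a few centimetres aside while the robot is not near it.
It also fails if it takes over 210 s, if anything falls off the work surface, if the arm or the gripper's body presses on something with over 40 N, if the wrist force passes 120 N, or if a joint passes its speed limit or range.

### The arm

A 7-joint arm with a two-finger parallel gripper is mounted at the origin on the work surface. World frame = base frame: x ahead of the robot, y to its left, z up, the work surface at z = 0. Lengths are in m, angles in rad, forces in N, time in s.
With the tool pointing down it reaches from about 0.425 to 0.925 m from the base axis. Payload 6.8 kg.
Tool frame: the origin (TCP) lies on the centre line of the jaws, within the pads' length; the fingertips stand 14 mm ahead of it and the grasp point (between the pads) lies 5 mm behind it (bot.finger_overhang is the distance from the TCP to the fingertips, in m); z points along the fingers, y is the line along which they close (so a half turn about z gives the same grasp; the last joint's range is limited). The gripper opens to 85 mm and grips with 20 to 120 N. Pads are 22 mm wide; open, the fingers measure 114 mm over their backs; the gripper's body (76 mm by 85 mm) begins 54 mm behind the grasp point. The pads swing forward as they close: fully open they stand 13 mm farther back than shut.
Start: joints at [1.117, 0.477, 0.022, 1.555, -0.011, 1.109, -0.083], TCP at [0.229, -0.635, 0.245] pointing down, gripper open.
Joint ranges: [-2.96, 2.96], [-0.34, 2.1], [-1.41, 1.46], [0.24, 2.44], [-1.37, 4.51], [0.17, 1.92], [-2.96, 2.96]. Speed limits (rad/s): [2.39, 2.39, 3.14, 3.14, 3.14, 3.14, 3.14].

### API

Orientations are given as a unit quaternion [w, x, y, z].
In Python, from station import bot gives the robot as it stands.
- The arm moves only by the shell command python3 -m inch 'ROWS' [OPENING] [FORCE]. ROWS is JSON, a list of rows, each a list of 4 numbers: the shift along the tool's x, y, z in m, then the turn about the tool's z in degrees. A call has 1 to 12 rows; each row shifts and turns the commanded pose from where the row before left it, along the tool's axes as they then stand; what a row does not reach is not made up. A row lasts 1/10 s, in which the tool goes at most 50 mm and 8.59 degrees, less where a joint would pass 70% of its speed; a pose out of reach is approached as far as the arm can. A call is refused whole if a number of a shift passes 0.05 or a number of a turn 8.59, either way. A call with a gripper value outside its range is refused whole. OPENING is the finger opening in m, from 0 to 0.0854, set as the call begins (- or left out, the last holds). The fingers move at their own pace and stop on an object; FORCE is the grip in N (left out, the last holds). Time passes only in rows, so rows that do not move let the fingers close. It gives the time, the measured TCP pose, the force, the opening and the grip force at its end, in the units of the state.
- bot.get_obs(): the state, without advancing time (a new reading comes with each control period).
- bot.read_camera(name): name is "scene" or "top"; returns a dict with "color" (384x512x3 uint8, red, green, blue), "mtx" (3x3 intrinsics, pixels), "world_from_camera" (4x4, takes a point from camera to world coordinates). Camera axes: x right, y up, looking along -z (the intrinsics and any distortion apply to the point x, -y, -z); pixel columns grow to the right and rows downward; lengths in m; the calibration is good to about 2 mm. A picture is of the moment at which its call begins. There is no depth.
- bot.hand_in(): hands the job in; it is judged then, once.
The state is a dict: "t": time; "q": joint angles; "joint_vel": joint speeds; "joint_torque": joint torques, N m; "eef_pos": TCP position; "tool_rot": TCP orientation; "contact_force": force on the tool from outside, world axes, zero at the start; "torque": the same for the moment, N m; "gripper_width": opening from 0.0 (shut) to 1.0 (fully open); "grasp_force": force on a finger pad.
Only numpy, scipy, OpenCV 4.12 (cv2) and the standard library are available. Lean on these libraries where they do the work, as an engineer would, in place of code of your own. Each camera call takes 0.05 s, during which the arm holds its last target. There are 200 camera calls.

## Working session

There is one attempt and no reset: what is moved stays moved. The work goes in short steps, Python scripts to look and compute and a shell command to move; the robot and the scene stay as the last step left them, time stands still between calls to the robot, and variables do not carry over. Pictures are saved under pics/ and viewed, at most 14 in all, crops included, and the job is handed in when it is done.

```bash
ls; mkdir -p pics; python3 - <<'E'
from station import bot
import cv2
o=bot.get_obs(); print({k:o[k] for k in('t','eef_pos','tool_rot','gripper_width')})
for n in("scene","top"):
    c=bot.read_camera(n); print(n,c["mtx"].tolist(),c["world_from_camera"].round(4).tolist(),[k for k in c])
    cv2.imwrite(f"pics/{n}0.png",cv2.resize(c["color"][:,:,::-1],(800,600),interpolation=cv2.INTER_CUBIC))
E
```

```text
pics
{'t': 0.0, 'eef_pos': array([ 0.22857647, -0.634527  ,  0.24434457]), 'tool_rot': array([-8.57802672e-04,  9.85088040e-01,  1.72048736e-01, -2.22954272e-04]), 'gripper_width': 0.9973797491491624}
scene [[370.78487031733937, 0.0, 251.89312305583974], [0.0, 370.78487031733937, 191.88623411110441], [0.0, 0.0, 1.0]] [[0.565, -0.4762, 0.6738, 1.4691], [0.8248, 0.347, -0.4464, -0.6651], [-0.0213, 0.808, 0.5888, 0.8849], [0.0, 0.0, 0.0, 1.0]] ['color', 'mtx', 'world_from_camera']
top [[414.47401628385234, 0.0, 255.78706622869552], [0.0, 414.47401628385234, 189.09492426178093], [0.0, 0.0, 1.0]] [[-0.0107, 0.9712, -0.2381, 0.2853], [-0.9999, -0.0114, -0.0015, -0.0926], [-0.0042, 0.238, 0.9712, 1.3425], [0.0, 0.0, 0.0, 1.0]] ['color', 'mtx', 'world_from_camera']
```

View pics/scene0.png

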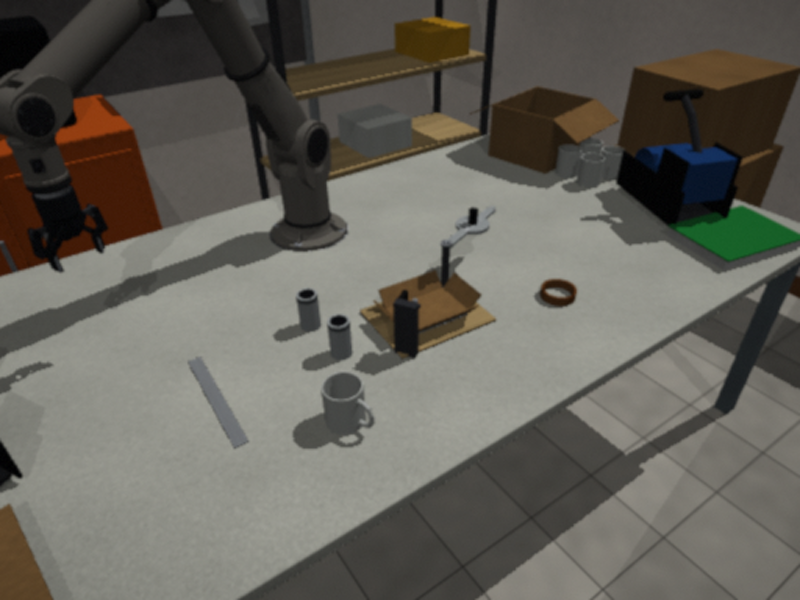

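View pics/top0.png

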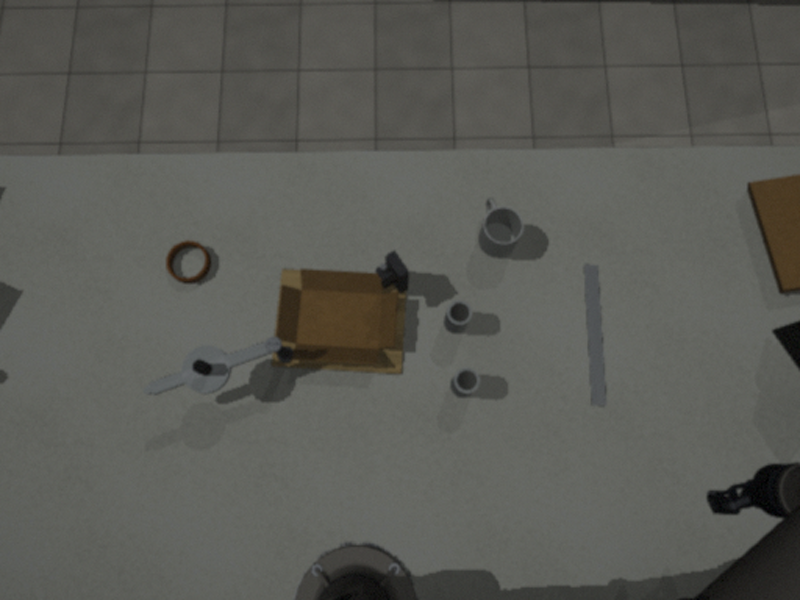

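The scene view shows two tumblers (grey lids at about 308,295 and 339,322), the tray at (425,300), the catch post at (406,325) and the keeper open with its knob at (473,213). The top view shows the tumblers at (459,314) and (466,380), the tray at (342,320), the pivot at (285,350) and the knob at (203,367). I'll zoom in to measure.

```bash
cat > h.py <<'E'
import numpy as np, cv2
from station import bot
def proj(c,P):
    W=np.linalg.inv(c["world_from_camera"]); p=np.atleast_2d(P)@W[:3,:3].T+W[:3,3]
    uv=np.c_[p[:,0]/-p[:,2],-p[:,1]/-p[:,2]]; K=c["mtx"]
    return uv*[K[0,0],K[1,1]]+K[:2,2]
def ray(c,uv):
    K=c["mtx"]; d=np.array([(uv[0]-K[0,2])/K[0,0],-(uv[1]-K[1,2])/K[1,1],-1])
    return c["world_from_camera"][:3,3],c["world_from_camera"][:3,:3]@d
def atz(c,uv,z):
    o,d=ray(c,uv); return o+d*(z-o[2])/d[2]
def tri(c1,u1,c2,u2):
    o1,d1=ray(c1,u1);o2,d2=ray(c2,u2)
    s=np.linalg.lstsq(np.c_[d1,-d2],o2-o1,rcond=None)[0]
    a,b=o1+s[0]*d1,o2+s[1]*d2
    return (a+b)/2,np.linalg.norm(a-b)
def crop(c,x,y,w,h,s,name):
    im=c["color"][y:y+h,x:x+w,::-1]; im=cv2.convertScaleAbs(cv2.resize(im,None,fx=s,fy=s,interpolation=cv2.INTER_CUBIC),alpha=1.6)
    cv2.imwrite(f"pics/{name}.png",im)
E
python3 - <<'E'
from h import *
crop(bot.read_camera("top"),85,160,240,100,3.3,"topc")
crop(bot.read_camera("scene"),180,125,150,110,5,"scec")
E
```

```text
(no output)
```

View pics/topc.png

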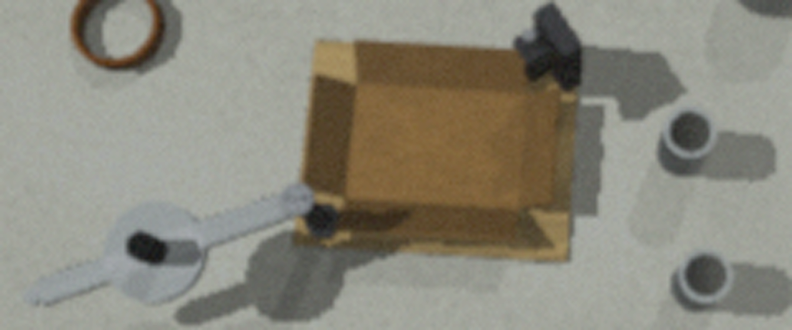

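View pics/scec.png

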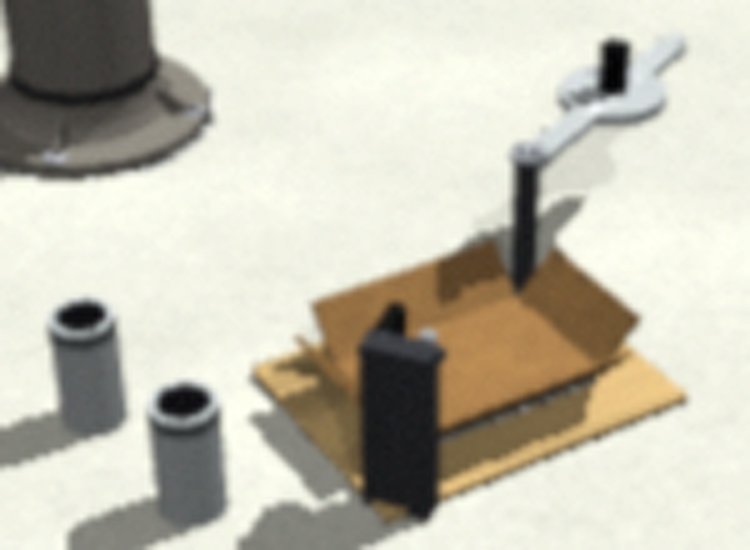

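The crops show these points:
- Top crop: base corners at (317,41), (295,244) and (568,261), pivot (300,197), knob top about (142,242), tumbler rims (690,134) and (706,277).
- Scene crop: base corners at (687,398) and (253,377), pivot (527,153), knob top (615,45), rims (184,404) and (83,319).

```bash
cat > fit.py <<'E'
from h import *
from scipy.optimize import least_squares
T=bot.read_camera("top");S=bot.read_camera("scene")
t=lambda x,y:np.array([85+(x+.5)/3.3-.5,160+(y+.5)/3.3-.5]); s=lambda x,y:np.array([180+(x+.5)/5-.5,125+(y+.5)/5-.5])
obs=[(T,t(317,41),(.105,.135,.008)),(T,t(295,244),(-.105,.135,.008)),(T,t(568,261),(-.105,-.135,.008)),
(S,s(687,398),(.105,.135,.008)),(S,s(253,377),(-.105,-.135,.008)),(T,t(300,197),(-.08,.107,.14)),(S,s(527,153),(-.08,.107,.14))]
def R(a): return np.array([[np.cos(a),-np.sin(a),0],[np.sin(a),np.cos(a),0],[0,0,1]])
def f(p): return np.concatenate([proj(c,R(p[2])@np.array(l)+[p[0],p[1],0])[0]-u for c,u,l in obs])
r=least_squares(f,[.5,0,0],loss='soft_l1'); print(r.x.round(4),f(r.x).round(1))
for n,a,b in(("far tumbler",t(690,134),s(184,404)),("near tumbler",t(706,277),s(83,319)),("knobtop",t(142,242),s(615,45)),("pivot",t(300,197),s(527,153))):
    print(n,*[np.round(v,4) for v in tri(T,a,S,b)])
p=r.x;M=R(p[2])
for n,l in(("pivot",(-.08,.107,.13)),("catch",(.091,-.115,.144))): print(n,(M@np.array(l)+[p[0],p[1],0]).round(4))
E
python3 fit.py
```

```text
[ 0.5625  0.0331 -0.0713] [ 0.1 -0.8  0.   0.   0.7 -0.1  0.7 -0.6 -0.5 -2.   0.1  0.3  0.3 -0.3]
far tumbler [ 0.5547 -0.2079  0.0917] 0.0012
near tumbler [ 0.4215 -0.2178  0.0913] 0.0003
knobtop [0.4467 0.2712 0.1772] 0.0028
pivot [0.4908 0.145  0.1395] 0.0021
pivot [0.4903 0.1456 0.13  ]
catch [ 0.645  -0.0881  0.144 ]
```

```bash
cat > g.py <<'E'
# usage: g.py x y z psi_deg ... tray coords (mm) z above surface (mm) for TCP; or 'w' world mm. Prints tool-frame shifts
import sys; from h import *
from scipy.spatial.transform import Rotation as Ro
P=(.5625,.0331,-.0713)
def tw(x,y): c,s=np.cos(P[2]),np.sin(P[2]); return np.array([P[0]+c*x-s*y,P[1]+s*x+c*y])
o=bot.get_obs(); p=np.array(o["eef_pos"]); q=np.array(o["tool_rot"]); R=Ro.from_quat(q[[1,2,3,0]]).as_matrix()
psi=np.degrees(np.arctan2(R[1,0],R[0,0])); print("t",round(o["t"],1),"psi",psi.round(2),"tiltz",R[:,2].round(3),"p",p.round(4),"F",np.round(o["contact_force"],1),"q7",round(o["q"][6],2))
a=sys.argv[1:]; w=0
for s in a:
    if s[0]=='w': w=1; s=s[1:]
    else: w=0
    v=[float(k)/1000 for k in s.split(',')]
    xy=np.array(v[:2]) if w else tw(*v[:2]); tgt=np.r_[xy,v[2]]
    print(s,"->",tgt.round(4),"shift mm",(R.T@(tgt-p)*1000).round(1)); p=tgt
E
python3 -m inch '[[0,0,0,-8.5],[0,0,0,-8.5],[0,0,0,-8.5],[0,0,0,-8.5],[0,0,0,-8.5],[0,0,0,-8.5],[0,0,0,-8.5],[0,0,0,-6.6],[0,0,0,0],[0,0,0,0]]' 0.0
python3 g.py w430,-330,215 -125,-20,200 -125,-20,59
```

```text
t: 1.3
eef_pos: [0.2287, -0.6351, 0.2452]
tool_rot: [-0.0, 0.733, 0.68, 0.0]
contact_force: [0.5, 0.1, -0.2]
gripper_width: -0.001
grasp_force: 0.0
t 1.3 psi 85.72 tiltz [ 0.  0. -1.] p [ 0.2287 -0.6351  0.2452] F [ 0.5  0.1 -0.2] q7 0.97
430,-330,215 -> [ 0.43  -0.33   0.215] shift mm [319.2 178.   30.3]
-125,-20,200 -> [0.4364 0.0221 0.2   ] shift mm [351.5 -19.9  15.1]
-125,-20,59 -> [0.4364 0.0221 0.059 ] shift mm [ -0.  -0. 141.]
```

```bash
python3 -m inch '[[0.04,0.0222,0.004,0],[0.04,0.0222,0.004,0],[0.04,0.0222,0.004,0],[0.04,0.0222,0.004,0],[0.04,0.0222,0.004,0],[0.04,0.0222,0.004,0],[0.04,0.0222,0.004,0],[0.04,0.0226,0.002,0]]'
python3 -m inch '[[0.035,-0.002,0.0015,0],[0.035,-0.002,0.0015,0],[0.035,-0.002,0.0015,0],[0.035,-0.002,0.0015,0],[0.035,-0.002,0.0015,0],[0.035,-0.002,0.0015,0],[0.035,-0.002,0.0015,0],[0.035,-0.002,0.0015,0],[0.035,-0.002,0.0015,0],[0.0365,-0.002,0.0015,0],[0,0,0,0],[0,0,0,0]]'
python3 g.py -125,-20,59
```

```text
t: 2.1
eef_pos: [0.4297, -0.3269, 0.2152]
tool_rot: [0.0, 0.733, 0.68, -0.0]
contact_force: [1.3, -1.1, -0.2]
gripper_width: -0.001
grasp_force: 0.0
t: 3.3
eef_pos: [0.4343, 0.024, 0.2004]
tool_rot: [0.0, 0.732, 0.681, 0.0]
contact_force: [0.0, -0.5, -0.5]
gripper_width: 0.003
grasp_force: 0.0
t 3.3 psi 85.92 tiltz [ 0. -0. -1.] p [0.4343 0.024  0.2004] F [ 0.  -0.5 -0.5] q7 -0.4
-125,-20,59 -> [0.4364 0.0221 0.059 ] shift mm [ -1.7   2.2 141.4]
```

```bash
python3 -m inch '[[0,0,0.035,0],[0,0,0.035,0],[0,0,0.035,0],[0,0,0.03,0],[0,0,0.006,0],[0,0,0,0]]'
python3 -m inch '[[0,0.005,0,0],[0,0.005,0,0],[0,0.005,0,0],[0,0.005,0,0],[0,0.005,0,0],[0,0.005,0,0],[0,0.005,0,0],[0,0.005,0,0],[0,0,0,0],[0,0,0,0]]'
python3 g.py -76.5,-20,59
```

```text
t: 3.9
eef_pos: [0.4338, 0.0225, 0.0589]
tool_rot: [-0.0, 0.733, 0.681, -0.001]
contact_force: [-0.8, -0.3, 0.6]
gripper_width: 0.001
grasp_force: 0.0
t: 4.9
eef_pos: [0.4538, 0.0212, 0.0568]
tool_rot: [-0.01, 0.73, 0.683, -0.016]
contact_force: [-55.3, 8.8, 51.1]
gripper_width: 0.001
grasp_force: 36.0
t 4.9 psi 86.16 tiltz [-0.037 -0.008 -0.999] p [0.4538 0.0212 0.0568] F [-55.3   8.8  51.1] q7 -0.61
-76.5,-20,59 -> [0.4848 0.0186 0.059 ] shift mm [-0.5 31.  -3.3]
```

```bash
python3 - <<'E'
from h import *
crop(bot.read_camera("top"),170,160,130,95,6,"t2")
crop(bot.read_camera("scene"),210,110,130,100,6,"s2")
E
```

```text
(no output)
```

View pics/s2.png

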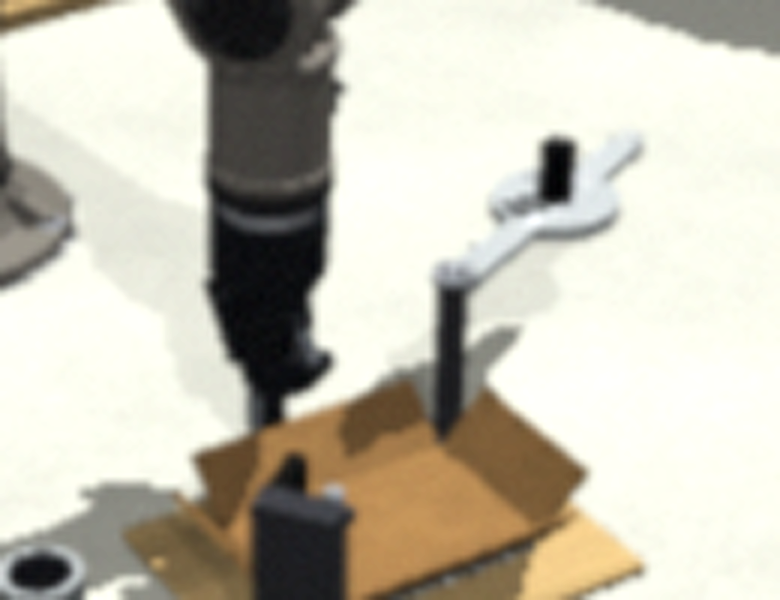

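The finger stands behind the near wall at about (265,410). Its slanted back and knuckle, near (315,360), ride on the wall's edge at (200,455)–(400,380), so it was blocked. I'll back off and push with the flat side of the fingers (tool x) instead.

```bash
python3 -m inch '[[0,-0.01,0,0],[0,-0.01,0,0],[0,-0.01,0,0],[0,-0.01,0,0],[0,0,-0.03,0],[0,0,-0.03,0],[0,0,0,0]]'
python3 -m inch '[[0,0,0,8.5],[0,0,0,8.5],[0,0,0,8.5],[0,0,0,8.5],[0,0,0,8.5],[0,0,0,8.5],[0,0,0,8.5],[0,0,0,8.5],[0,0,0,8.5],[0,0,0,8.5],[0,0,0,5],[0,0,0,0]]'
python3 g.py -120,-20,120 -120,-20,65
python3 - <<'E'
from h import *
crop(bot.read_camera("scene"),210,110,130,100,6,"s3")
E
```

```text
t: 5.7
eef_pos: [0.4372, 0.0238, 0.1226]
tool_rot: [0.002, 0.732, 0.681, 0.003]
contact_force: [0.3, 0.2, 0.2]
gripper_width: -0.004
grasp_force: 0.0
t: 6.9
eef_pos: [0.4344, 0.0234, 0.119]
tool_rot: [0.0, 0.999, -0.036, 0.0]
contact_force: [-0.5, -0.9, 0.6]
gripper_width: -0.002
grasp_force: 0.0
t 6.9 psi -4.14 tiltz [ 0. -0. -1.] p [0.4344 0.0234 0.119 ] F [-0.5 -0.9  0.6] q7 -1.95
-120,-20,120 -> [0.4414 0.0217 0.12  ] shift mm [ 7.   1.2 -1. ]
-120,-20,65 -> [0.4414 0.0217 0.065 ] shift mm [-0. -0. 55.]
```

View pics/s3.png

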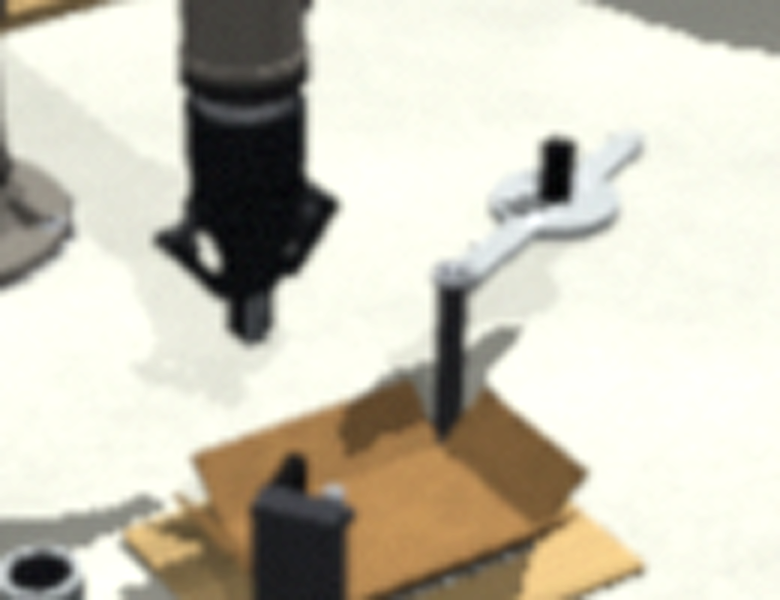

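The picture confirms it: the closed gripper flares outwards in tool y at about (165,240) and (330,205), but is slim in tool x. The walls haven't changed. I'll push the near wall with the x face.

```bash
python3 -m inch '[[0,0,0.02,0],[0,0,0.02,0],[0,0,0.017,0],[0,0,0,0],[0.005,0,0,0],[0.005,0,0,0],[0.005,0,0,0],[0.005,0,0,0],[0.005,0,0,0],[0.005,0,0,0],[0,0,0,0]]'
python3 g.py -73,-20,62
```

```text
t: 8.05
eef_pos: [0.4629, 0.021, 0.0621]
tool_rot: [0.0, 0.999, -0.036, -0.002]
contact_force: [-4.5, -0.7, 3.3]
gripper_width: 0.0
grasp_force: 2.5
t 8.1 psi -4.09 tiltz [-0.003 -0.001 -1.   ] p [0.4629 0.021  0.0621] F [-4.5 -0.7  3.3] q7 -1.98
-73,-20,62 -> [0.4883 0.0184 0.062 ] shift mm [25.4  0.8  0. ]
```

Contact force is about 4.5 N and the wall is moving; continue.

```bash
python3 -m inch '[[0.004,0,0,0],[0.004,0,0,0],[0.004,0,0,0],[0.004,0,0,0],[0.004,0,0,0],[0.002,0,0,0],[0,0,0,0]]'
python3 g.py -73,-20,62
python3 -m inch '[[0.0015,0,0,0],[0.001,0,0,0],[0,0,0,0],[0,0,0,0]]'
python3 g.py -73,-20,62
```

```text
t: 8.75
eef_pos: [0.4871, 0.0198, 0.0624]
tool_rot: [-0.0, 0.999, -0.036, 0.001]
contact_force: [-1.1, 0.5, 0.0]
gripper_width: -0.003
grasp_force: 0.2
t 8.8 psi -4.1 tiltz [ 0.001  0.    -1.   ] p [0.4871 0.0198 0.0624] F [-1.1  0.5  0. ] q7 -1.97
-73,-20,62 -> [0.4883 0.0184 0.062 ] shift mm [1.2 1.3 0.4]
t: 9.15
eef_pos: [0.4882, 0.0196, 0.0622]
tool_rot: [0.0, 0.999, -0.036, -0.0]
contact_force: [-3.1, -0.3, 0.6]
gripper_width: -0.002
grasp_force: 1.9
t 9.2 psi -4.08 tiltz [-0.001 -0.    -1.   ] p [0.4882 0.0196 0.0622] F [-3.1 -0.3  0.6] q7 -1.97
-73,-20,62 -> [0.4883 0.0184 0.062 ] shift mm [0.1 1.3 0.2]
```

```bash
for i in 1 2; do :; done; python3 -m inch '[[0.001,0,0,0],[0,0,0,0]]'|sed -n 2,4p
python3 -m inch '[[0.001,0,0,0],[0,0,0,0]]'|sed -n 2,4p
python3 -m inch '[[0.001,0,0,0],[0,0,0,0]]'|sed -n 2,4p
```

```text
eef_pos: [0.4888, 0.0195, 0.0621]
tool_rot: [0.0, 0.999, -0.036, -0.001]
contact_force: [-5.1, 1.1, 3.1]
eef_pos: [0.4889, 0.0194, 0.0619]
tool_rot: [0.0, 0.999, -0.036, -0.002]
contact_force: [-7.3, 0.8, 4.3]
eef_pos: [0.4889, 0.0194, 0.0617]
tool_rot: [0.0, 0.999, -0.035, -0.003]
contact_force: [-10.2, 0.8, 5.8]
```

```bash
python3 -m inch '[[-0.008,0,0,0],[-0.015,0,0,0],[0,0,-0.04,0],[0,0,-0.04,0],[0,0,-0.04,0],[0,0,-0.02,0],[0.035,0,0,0],[0.035,0,0,0],[0.035,0,0,0],[0.035,0,0,0],[0.035,0,0,0],[0,0,0,0]]'
python3 g.py 122,20,200 122,20,62
```

```text
t: 10.95
eef_pos: [0.6478, 0.0078, 0.2023]
tool_rot: [-0.0, 0.999, -0.036, 0.003]
contact_force: [-0.5, -0.1, 0.5]
gripper_width: -0.001
grasp_force: 0.0
t 10.9 psi -4.17 tiltz [ 0.005  0.    -1.   ] p [0.6478 0.0078 0.2023] F [-0.5 -0.1  0.5] q7 -1.85
122,20,200 -> [0.6856 0.0444 0.2   ] shift mm [ 35.  -39.2   2.5]
122,20,62 -> [0.6856 0.0444 0.062 ] shift mm [-7.00e-01  1.00e-01  1.38e+02]
```

```bash
python3 -m inch '[[0.02,-0.02,0,0],[0.018,-0.019,0,0],[0,0,0.04,0],[0,0,0.04,0],[0,0,0.035,0],[0,0,0.025,0],[0,0,0,0],[-0.006,0,0,0],[-0.006,0,0,0],[-0.006,0,0,0],[-0.006,0,0,0],[0,0,0,0]]'
python3 g.py 72.4,20,62
```

```text
t: 12.15
eef_pos: [0.6623, 0.0466, 0.0651]
tool_rot: [-0.0, 0.999, -0.036, 0.003]
contact_force: [4.0, 0.8, 3.0]
gripper_width: 0.004
grasp_force: 2.3
t 12.2 psi -4.09 tiltz [ 0.007  0.001 -1.   ] p [0.6623 0.0466 0.0651] F [4.  0.8 3. ] q7 -1.94
72.4,20,62 -> [0.6361 0.0479 0.062 ] shift mm [-26.2   0.6   2.9]
```

```bash
python3 -m inch '[[-0.004,0,0,0],[-0.004,0,0,0],[-0.004,0,0,0],[-0.004,0,0,0],[-0.004,0,0,0],[-0.003,0,0,0],[0,0,0,0]]'
python3 g.py 72.4,20,62
```

```text
t: 12.85
eef_pos: [0.636, 0.0481, 0.062]
tool_rot: [0.0, 0.999, -0.036, -0.001]
contact_force: [1.6, 0.4, 1.1]
gripper_width: 0.0
grasp_force: 0.6
t 12.8 psi -4.07 tiltz [-0.002 -0.    -1.   ] p [0.636  0.0481 0.062 ] F [1.6 0.4 1.1] q7 -1.96
72.4,20,62 -> [0.6361 0.0479 0.062 ] shift mm [ 0.2  0.2 -0. ]
```

```bash
python3 -m inch '[[-0.0015,0,0,0],[0,0,0,0]]'|sed -n 2,4p
python3 -m inch '[[-0.001,0,0,0],[0,0,0,0]]'|sed -n 2,4p
python3 -m inch '[[-0.001,0,0,0],[0,0,0,0]]'|sed -n 2,4p
python3 -m inch '[[-0.001,0,0,0],[0,0,0,0]]'|sed -n 2,4p
```

```text
eef_pos: [0.6354, 0.0481, 0.062]
tool_rot: [0.0, 0.999, -0.036, -0.0]
contact_force: [3.0, -0.6, -0.5]
eef_pos: [0.6352, 0.0482, 0.0622]
tool_rot: [-0.0, 0.999, -0.036, 0.001]
contact_force: [5.4, 0.6, -3.7]
eef_pos: [0.6351, 0.0481, 0.0624]
tool_rot: [-0.0, 0.999, -0.036, 0.002]
contact_force: [7.9, -0.7, -3.3]
eef_pos: [0.635, 0.0481, 0.0626]
tool_rot: [-0.0, 0.999, -0.036, 0.003]
contact_force: [8.3, -0.8, -4.7]
```

```bash
python3 -m inch '[[0.01,0,0,0],[0.015,0,0,0],[0,0,-0.04,0],[0,0,-0.04,0],[0,0,-0.04,0],[0,0,-0.02,0],[0,0,0,0]]'|head -1
python3 -m inch '[[0,0,0,-8.5],[0,0,0,-8.5],[0,0,0,-8.5],[0,0,0,-8.5],[0,0,0,-8.5],[0,0,0,-8.5],[0,0,0,-8.5],[0,0,0,-8.5],[0,0,0,-8.5],[0,0,0,-8.5],[0,0,0,-5],[0,0,0,0]]'|head -1
python3 g.py 25,137,200 25,137,62 25,100,62
```

```text
t: 14.35
t: 15.55
t 15.6 psi 85.96 tiltz [-0.004  0.    -1.   ] p [0.6562 0.0464 0.2004] F [ 0.6 -0.5 -1. ] q7 -0.49
25,137,200 -> [0.5972 0.168  0.2   ] shift mm [117.2 -67.4   0.7]
25,137,62 -> [0.5972 0.168  0.062 ] shift mm [  0.    0.6 138. ]
25,100,62 -> [0.5946 0.1311 0.062 ] shift mm [-37.  -0.   0.]
```

```bash
python3 -m inch '[[0.03,-0.017,0,0],[0.03,-0.017,0,0],[0.03,-0.017,0,0],[0.027,-0.017,0,0],[0,0,0,0],[0,0,0.04,0],[0,0,0.04,0],[0,0,0.035,0],[0,0,0.024,0],[0,0,0,0]]'|sed -n 2,4p
python3 -m inch '[[-0.005,0,0,0],[-0.005,0,0,0],[-0.005,0,0,0],[-0.005,0,0,0],[0,0,0,0]]'|sed -n 2,4p
python3 g.py 25,99.4,62
```

```text
eef_pos: [0.5949, 0.1663, 0.0589]
tool_rot: [-0.002, 0.733, 0.681, -0.004]
contact_force: [-0.3, -0.4, -0.0]
eef_pos: [0.5982, 0.1485, 0.0656]
tool_rot: [0.001, 0.732, 0.681, 0.002]
contact_force: [1.9, 3.6, 2.0]
t 17.1 psi 85.85 tiltz [ 0.004  0.001 -1.   ] p [0.5982 0.1485 0.0656] F [1.9 3.6 2. ] q7 -0.78
25,99.4,62 -> [0.5945 0.1305 0.062 ] shift mm [-18.2  -2.4   3.5]
```

```bash
python3 -m inch '[[-0.004,0,0,0],[-0.004,0,0,0],[-0.004,0,0,0],[-0.004,0,0,0],[-0.001,0,0,0],[0,0,0,0]]'|sed -n 2,4p
python3 -m inch '[[-0.0015,0,0,0],[0,0,0,0]]'|sed -n 2,4p
python3 -m inch '[[-0.001,0,0,0],[0,0,0,0]]'|sed -n 2,4p
python3 -m inch '[[-0.001,0,0,0],[0,0,0,0]]'|sed -n 2,4p
python3 -m inch '[[-0.001,0,0,0],[0,0,0,0]]'|sed -n 2,4p
```

```text
eef_pos: [0.5953, 0.1314, 0.0633]
tool_rot: [-0.0, 0.732, 0.681, 0.0]
contact_force: [1.2, 4.1, 1.6]
eef_pos: [0.5953, 0.1313, 0.0633]
tool_rot: [-0.001, 0.732, 0.682, 0.001]
contact_force: [1.9, 7.1, -0.1]
eef_pos: [0.5953, 0.1312, 0.0634]
tool_rot: [-0.001, 0.731, 0.682, 0.002]
contact_force: [1.2, 8.7, 0.2]
eef_pos: [0.5952, 0.1312, 0.0634]
tool_rot: [-0.001, 0.731, 0.682, 0.002]
contact_force: [2.2, 10.3, -1.3]
eef_pos: [0.5952, 0.1311, 0.0635]
tool_rot: [-0.002, 0.731, 0.682, 0.003]
contact_force: [1.8, 13.3, -3.2]
```

```bash
python3 -m inch '[[0.01,0,0,0],[0.015,0,0,0],[0,0,-0.04,0],[0,0,-0.04,0],[0,0,-0.04,0],[0,0,-0.02,0],[0,0,0,0]]'|head -1
python3 g.py -22,-137,200 -22,-137,62 -22,-99.4,62
```

```text
t: 19.15
t 19.1 psi 85.87 tiltz [ 0.005  0.    -1.   ] p [0.5984 0.1521 0.2067] F [ 0.  -0.7  1.1] q7 -0.69
-22,-137,200 -> [ 0.5308 -0.102   0.2   ] shift mm [-258.3  -49.2    6.3]
-22,-137,62 -> [ 0.5308 -0.102   0.062 ] shift mm [-1.00e-01 -7.00e-01  1.38e+02]
-22,-99.4,62 -> [ 0.5335 -0.0645  0.062 ] shift mm [37.6 -0.   0. ]
```

```bash
python3 -m inch '[[-0.037,-0.007,0,0],[-0.037,-0.007,0,0],[-0.037,-0.007,0,0],[-0.037,-0.007,0,0],[-0.037,-0.007,0,0],[-0.037,-0.007,0,0],[-0.036,-0.007,0,0],[0,0,0,0],[0,0,0,0]]'|sed -n 2,4p
python3 -m inch '[[0,0,0.04,0],[0,0,0.04,0],[0,0,0.035,0],[0,0,0.022,0],[0,0,0,0],[0.005,0,0,0],[0.005,0,0,0],[0.005,0,0,0],[0.005,0,0,0],[0,0,0,0]]'|sed -n 2,4p
python3 g.py -22,-99.4,62
```

```text
eef_pos: [0.5285, -0.1032, 0.2022]
tool_rot: [-0.001, 0.733, 0.68, -0.001]
contact_force: [0.4, -0.2, -0.2]
eef_pos: [0.5323, -0.0821, 0.068]
tool_rot: [0.001, 0.732, 0.682, 0.001]
contact_force: [-0.4, -2.7, 1.6]
t 21.1 psi 85.93 tiltz [ 0.003 -0.001 -1.   ] p [ 0.5323 -0.0821  0.068 ] F [-0.4 -2.7  1.6] q7 -0.39
-22,-99.4,62 -> [ 0.5335 -0.0645  0.062 ] shift mm [17.7 -0.1  6. ]
```

```bash
python3 -m inch '[[0.004,0,0.001,0],[0.004,0,0.001,0],[0.004,0,0.001,0],[0.004,0,0,0],[0.001,0,0,0],[0,0,0,0]]'|sed -n 2,4p
python3 -m inch '[[0.0015,0,0,0],[0,0,0,0]]'|sed -n 2,4p
python3 -m inch '[[0.001,0,0,0],[0,0,0,0]]'|sed -n 2,4p
python3 -m inch '[[0.001,0,0,0],[0,0,0,0]]'|sed -n 2,4p
python3 -m inch '[[0.001,0,0,0],[0,0,0,0]]'|sed -n 2,4p
python3 -m inch '[[-0.01,0,0,0],[-0.015,0,0,0],[0,0,-0.04,0],[0,0,-0.04,0],[0,0,-0.04,0],[0,0,-0.02,0],[0,0,0,0],[0,0,0,0]]' 0.085|head -1
python3 - <<'E'
from h import *
crop(bot.read_camera("top"),165,160,135,95,5.9,"t4")
crop(bot.read_camera("scene"),180,125,150,110,5,"s4")
E
```

```text
eef_pos: [0.5321, -0.0643, 0.0632]
tool_rot: [-0.0, 0.732, 0.682, 0.0]
contact_force: [0.8, -0.9, -0.6]
eef_pos: [0.5322, -0.0636, 0.0632]
tool_rot: [-0.0, 0.732, 0.681, -0.0]
contact_force: [-0.5, -1.5, 0.0]
eef_pos: [0.5322, -0.063, 0.0633]
tool_rot: [0.0, 0.732, 0.681, -0.0]
contact_force: [-0.1, -2.1, 0.2]
eef_pos: [0.5323, -0.0622, 0.0633]
tool_rot: [0.0, 0.732, 0.681, -0.0]
contact_force: [-0.1, -5.2, 1.4]
eef_pos: [0.5323, -0.0621, 0.0633]
tool_rot: [0.0, 0.732, 0.681, -0.001]
contact_force: [-1.1, -7.0, 2.5]
t: 23.25
```

View pics/s4.png

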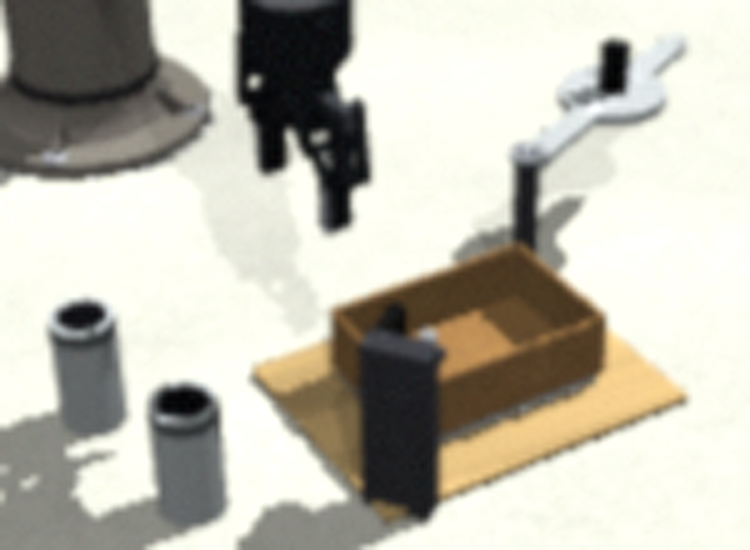

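View pics/t4.png

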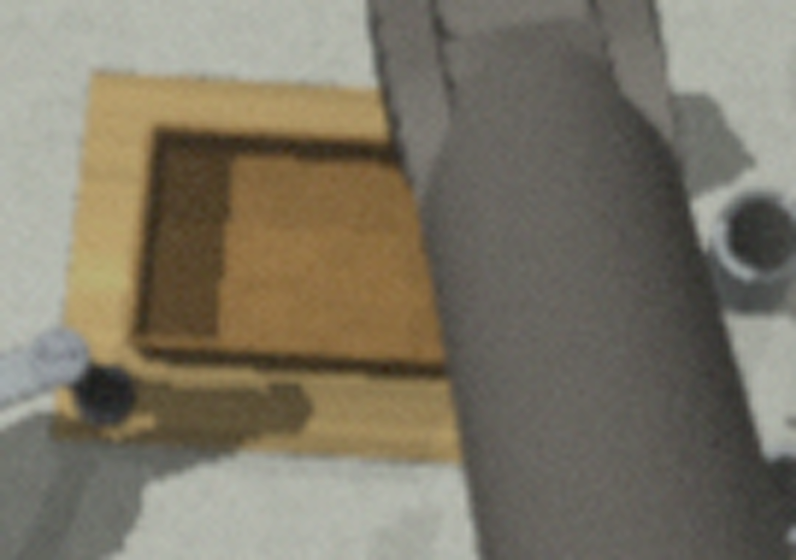

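All four walls stand upright, and both rims are unmoved at (83,319) and (184,404) in the scene crop. Next is the far tumbler.

```bash
python3 g.py w554.7,-207.9,200 w554.7,-207.9,63
```

```text
t 23.4 psi 85.9 tiltz [-0.002  0.001 -1.   ] p [ 0.5298 -0.086   0.202 ] F [0.7 0.4 0.6] q7 -0.25
554.7,-207.9,200 -> [ 0.5547 -0.2079  0.2   ] shift mm [-119.8   33.6    1.9]
554.7,-207.9,63 -> [ 0.5547 -0.2079  0.063 ] shift mm [ -0.    0.3 137. ]
```

```bash
python3 -m inch '[[-0.03,0.0085,0,0],[-0.03,0.0085,0,0],[-0.03,0.0085,0,0],[-0.03,0.0085,0,0],[0,0,0,0],[0,0,0,0]]'|head -1
python3 g.py w554.7,-207.9,63
```

```text
t: 23.95
t 23.9 psi 85.84 tiltz [-0.002  0.002 -1.   ] p [ 0.5553 -0.2081  0.2016] F [-0.3 -0.3  0.3] q7 -0.04
554.7,-207.9,63 -> [ 0.5547 -0.2079  0.063 ] shift mm [-1.000e-01 -2.000e-01  1.386e+02]
```

```bash
python3 -m inch '[[0,0,0.035,0],[0,0,0.035,0],[0,0,0.035,0],[0,0,0.025,0],[0,0,0.008,0],[0,0,0,0],[0,0,0,0]]'
python3 -m inch '[[0,0,0,0],[0,0,0,0],[0,0,0,0],[0,0,0,0],[0,0,0,0],[0,0,0,0],[0,0,0,0]]' 0.04 30
python3 g.py
```

```text
t: 24.65
eef_pos: [0.5569, -0.2072, 0.0664]
tool_rot: [0.001, 0.732, 0.682, 0.001]
contact_force: [0.8, -0.5, 0.2]
gripper_width: 0.994
grasp_force: 0.0
t: 25.35
eef_pos: [0.5567, -0.208, 0.0665]
tool_rot: [0.001, 0.732, 0.681, 0.0]
contact_force: [-1.8, 0.6, 7.6]
gripper_width: 0.576
grasp_force: 30.5
t 25.4 psi 85.9 tiltz [ 0.001 -0.001 -1.   ] p [ 0.5567 -0.208   0.0665] F [-1.8  0.6  7.6] q7 -0.14
```

```bash
python3 -m inch '[[0,0,-0.02,0],[0,0,-0.03,0],[0,0,-0.03,0],[0,0,-0.03,0],[0,0,-0.03,0],[0,0,-0.01,0],[0,0,0,0]]'|sed -n '2p;4,6p'
python3 g.py 0,38,216 0,38,90 0,38,88.5
```

```text
eef_pos: [0.5566, -0.2081, 0.2163]
contact_force: [-0.1, -0.2, -3.3]
gripper_width: 0.577
grasp_force: 32.4
t 26.1 psi 85.89 tiltz [ 0.002 -0.001 -1.   ] p [ 0.5566 -0.2081  0.2163] F [-0.1 -0.2 -3.3] q7 -0.04
0,38,216 -> [0.5652 0.071  0.216 ] shift mm [ 2.79e+02 -1.14e+01  1.00e-01]
0,38,90 -> [0.5652 0.071  0.09  ] shift mm [ 1.00e-01 -3.00e-01  1.26e+02]
0,38,88.5 -> [0.5652 0.071  0.0885] shift mm [ 0.  -0.   1.5]
```

```bash
python3 -m inch '[[0.015,0,0,0],[0.03,-0.001,0,0],[0.03,-0.002,0,0],[0.03,-0.002,0,0],[0.03,-0.002,0,0],[0.03,-0.002,0,0],[0.03,-0.002,0,0],[0.03,0,0,0],[0.03,0,0,0],[0.015,0,0,0],[0.009,0,0,0],[0,0,0,0]]'|sed -n '2p;4,6p'
python3 -m inch '[[0,0,0,0],[0,0,0,0]]'|sed -n '2p'
python3 g.py 0,38,90
```

```text
eef_pos: [0.5645, 0.0722, 0.2145]
contact_force: [0.3, 0.1, -2.5]
gripper_width: 0.577
grasp_force: 32.4
eef_pos: [0.565, 0.0694, 0.215]
t 27.4 psi 85.77 tiltz [-0.    -0.001 -1.   ] p [0.565  0.0694 0.215 ] F [-0.3 -0.3 -3.3] q7 -0.55
0,38,90 -> [0.5652 0.071  0.09  ] shift mm [1.80e+00 1.00e-01 1.25e+02]
```

```bash
python3 -m inch '[[0,0,0.03,0],[0,0,0.03,0],[0,0,0.03,0],[0,0,0.02,0],[0,0,0.01,0],[0,0,0,0]]'|sed -n '2p;4,6p'
python3 -m inch '[[0,0,0.003,0],[0,0,0.002,0],[0,0,0,0],[0,0,0,0]]'|sed -n '2p;4,6p'
```

```text
eef_pos: [0.5644, 0.0701, 0.0942]
contact_force: [-0.1, 0.4, -2.1]
gripper_width: 0.579
grasp_force: 32.3
eef_pos: [0.5654, 0.0713, 0.0909]
contact_force: [0.4, 0.3, -3.6]
gripper_width: 0.574
grasp_force: 32.3
```

```bash
python3 -m inch '[[0,0,0.0015,0],[0,0,0,0],[0,0,0,0]]'|sed -n '2p;4,6p'
python3 -m inch '[[0,0,0.001,0],[0,0,0,0],[0,0,0,0]]'|sed -n '2p;4,6p'
```

```text
eef_pos: [0.565, 0.0713, 0.0888]
contact_force: [0.5, -0.1, -2.6]
gripper_width: 0.574
grasp_force: 32.3
eef_pos: [0.5651, 0.0714, 0.0885]
contact_force: [-3.0, -0.6, 5.6]
gripper_width: 0.579
grasp_force: 32.9
```

```bash
python3 -m inch '[[0,0,0,0],[0,0,0,0],[0,0,0,0],[0,0,0,0]]' 0.066|sed -n '2p;4,6p'
python3 -m inch '[[0,0,-0.01,0],[0,0,-0.03,0],[0,0,-0.03,0],[0,0,-0.03,0],[0,0,-0.02,0],[-0.03,0,0,0],[-0.03,0,0,0],[-0.03,0,0,0],[-0.03,0,0,0],[0,0,0,0]]'|sed -n 2p
python3 - <<'E'
from h import *
a=[]
for n,(x,y,w,h) in(("top",(165,160,150,100)),("scene",(180,125,150,110))):
    c=bot.read_camera(n)["color"][y:y+h,x:x+w,::-1]; a.append(cv2.convertScaleAbs(cv2.resize(c,(400,int(h*400/w)),interpolation=cv2.INTER_CUBIC),alpha=1.5))
m=max(k.shape[0] for k in a); a=[np.vstack([k,np.zeros((m-k.shape[0],400,3),np.uint8)]) for k in a]
cv2.imwrite("pics/c5.png",np.hstack(a))
E
```

```text
eef_pos: [0.5651, 0.0713, 0.0877]
contact_force: [-0.0, 0.1, 0.2]
gripper_width: 0.772
grasp_force: 0.0
eef_pos: [0.5561, -0.0539, 0.2081]
```

View pics/c5.png

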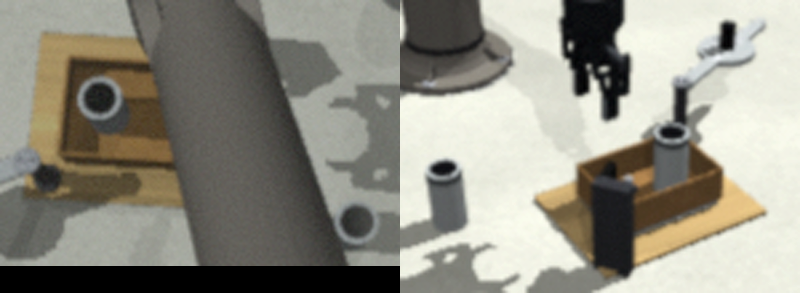

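The first tumbler stands in the tray, with its rim at (100,98) in the top half. The near tumbler's rim, at (357,223) top and (443,168) scene, matches its earlier pixels, so it hasn't moved.

```bash
python3 g.py w421.5,-217.8,200
```

```text
t 30.6 psi 85.82 tiltz [ 0.001  0.    -1.   ] p [ 0.5565 -0.0489  0.2084] F [ 0.3  0.2 -0.7] q7 -0.33
421.5,-217.8,200 -> [ 0.4215 -0.2178  0.2   ] shift mm [-178.3 -122.3    8.3]
```

```bash
python3 -m inch '[[-0.03,-0.02,0,0],[-0.03,-0.02,0,0],[-0.03,-0.02,0,0],[-0.03,-0.02,0,0],[-0.03,-0.02,0,0],[-0.028,-0.022,0.008,0],[0,0,0,0],[0,0,0,0],[0,0,0,0]]' 0.085|head -1
python3 g.py w421.5,-217.8,66
```

```text
t: 31.45
t 31.4 psi 86.07 tiltz [ 0.001  0.    -1.   ] p [ 0.4234 -0.2156  0.2003] F [ 0.3 -0.3  0.6] q7 0.11
421.5,-217.8,66 -> [ 0.4215 -0.2178  0.066 ] shift mm [ -2.3  -1.9 134.3]
```

```bash
python3 -m inch '[[-0.001,0,0.035,0],[0,0,0.035,0],[0,0,0.035,0],[0,0,0.022,0],[0,0,0.007,0],[0,0,0,0],[0,0,0,0]]'|sed -n '2p;4p'
python3 -m inch '[[0,0,0,0],[0,0,0,0],[0,0,0,0],[0,0,0,0],[0,0,0,0],[0,0,0,0],[0,0,0,0]]' 0.04 30|sed -n '2p;4,6p'
python3 -m inch '[[0,0,-0.02,0],[0,0,-0.03,0],[0,0,-0.03,0],[0,0,-0.03,0],[0,0,-0.03,0],[0,0,-0.01,0],[0,0,0,0],[0,0,0,0]]'|sed -n '2p;4,6p'
python3 g.py 0,-38,216
```

```text
eef_pos: [0.4234, -0.2179, 0.0668]
contact_force: [0.2, -0.1, 1.1]
eef_pos: [0.4226, -0.2186, 0.0667]
contact_force: [-0.6, 0.2, 6.4]
gripper_width: 0.576
grasp_force: 30.1
eef_pos: [0.4211, -0.2182, 0.2145]
contact_force: [0.6, -0.8, -2.0]
gripper_width: 0.573
grasp_force: 32.4
t 33.6 psi 85.89 tiltz [-0.002  0.001 -1.   ] p [ 0.4211 -0.2182  0.2145] F [ 0.6 -0.8 -2. ] q7 0.13
0,-38,216 -> [ 0.5598 -0.0048  0.216 ] shift mm [222.8 123.1  -1.6]
```

```bash
python3 -m inch '[[0.013,0.007,0,0],[0.025,0.014,0,0],[0.027,0.015,0,0],[0.027,0.015,0,0],[0.027,0.015,0,0],[0.027,0.015,0,0],[0.027,0.015,0,0],[0.025,0.013,0,0],[0.025,0.014,0,0],[0,0,0,0],[0,0,0,0],[0,0,0,0]]'|sed -n '2p;4,6p'
python3 g.py 0,-38,93
```

```text
eef_pos: [0.5595, -0.0058, 0.2143]
contact_force: [0.4, -0.6, -1.8]
gripper_width: 0.58
grasp_force: 32.3
t 34.9 psi 85.86 tiltz [-0.003 -0.001 -1.   ] p [ 0.5595 -0.0058  0.2143] F [ 0.4 -0.6 -1.8] q7 -0.42
0,-38,93 -> [ 0.5598 -0.0048  0.093 ] shift mm [  1.1   0.6 121.3]
```

```bash
python3 -m inch '[[0,0,0.03,0],[0,0,0.03,0],[0,0,0.03,0],[0,0,0.02,0],[0,0,0.011,0],[0,0,0,0],[0,0,0,0]]'|sed -n '2p;4,6p'
python3 -m inch '[[0,0,0.002,0],[0,0,0.001,0],[0,0,0,0],[0,0,0,0]]'|sed -n '2p;4p'
python3 -m inch '[[0,0,0.001,0],[0,0,0,0],[0,0,0,0]]'|sed -n '2p;4p'
```

```text
eef_pos: [0.561, -0.005, 0.0955]
contact_force: [0.6, -0.3, -1.2]
gripper_width: 0.581
grasp_force: 32.4
eef_pos: [0.5608, -0.0046, 0.0922]
contact_force: [0.1, 0.5, -2.8]
eef_pos: [0.5606, -0.0046, 0.0908]
contact_force: [-0.4, 0.3, -2.4]
```

```bash
python3 -m inch '[[0,0,0.0015,0],[0,0,0,0],[0,0,0,0]]'|sed -n '2p;4p'
python3 -m inch '[[0,0,0.001,0],[0,0,0,0],[0,0,0,0]]'|sed -n '2p;4p'
```

```text
eef_pos: [0.5605, -0.0046, 0.0892]
contact_force: [0.4, 0.3, -2.6]
eef_pos: [0.5608, -0.0045, 0.0888]
contact_force: [-2.2, 0.6, 5.9]
```

```bash
python3 -m inch '[[0,0,0,0],[0,0,0,0],[0,0,0,0],[0,0,0,0]]' 0.066|sed -n '2p;4p'
python3 -m inch '[[0,0,-0.01,0],[0,0,-0.03,0],[0,0,-0.03,0],[0,0,-0.03,0],[0,0,-0.03,0],[0,0,-0.03,0],[0,0,0,-8],[0,0,0,-8],[0,0,0,-7],[0,0,0,0],[0,0,0,0]]'|sed -n 2p
python3 g.py w446.7,271.2,245 w446.7,271.2,160
```

```text
eef_pos: [0.5606, -0.0046, 0.0882]
contact_force: [0.2, 0.1, 0.2]
eef_pos: [0.5606, -0.0046, 0.2487]
t 38.4 psi 108.72 tiltz [ 0.  0. -1.] p [ 0.5606 -0.0046  0.2487] F [-0.1 -0.5 -0.6] q7 -0.03
446.7,271.2,245 -> [0.4467 0.2712 0.245 ] shift mm [297.8 -19.3   3.7]
446.7,271.2,160 -> [0.4467 0.2712 0.16  ] shift mm [ 0. -0. 85.]
```

```bash
python3 -m inch '[[0.03,-0.002,0,0],[0.03,-0.002,0,0],[0.03,-0.002,0,0],[0.03,-0.002,0,0],[0.03,-0.002,0,0],[0.03,-0.002,0,0],[0.03,-0.002,0,0],[0.03,-0.002,0,0],[0.03,-0.002,0,0],[0.028,-0.002,0.004,0],[0,0,0,0],[0,0,0,0]]'|head -1
python3 g.py w446.7,271.2,160
python3 - <<'E'
from h import *
a=[]
for n,(x,y,w,h) in(("top",(75,150,210,110)),("scene",(200,100,150,110))):
    c=bot.read_camera(n)["color"][y:y+h,x:x+w,::-1]; a.append(cv2.convertScaleAbs(cv2.resize(c,(int(w*290/h),290),interpolation=cv2.INTER_CUBIC),alpha=1.5))
m=max(k.shape[1] for k in a); a=[np.hstack([k,np.zeros((290,m-k.shape[1],3),np.uint8)]) for k in a]
cv2.imwrite("pics/c6.png",np.vstack(a))
E
```

```text
t: 39.55
t 39.5 psi 108.9 tiltz [ 0. -0. -1.] p [0.4448 0.2712 0.2444] F [ 0.2 -0.1 -0. ] q7 -0.6
446.7,271.2,160 -> [0.4467 0.2712 0.16  ] shift mm [-0.6  1.8 84.4]
```

View pics/c6.png

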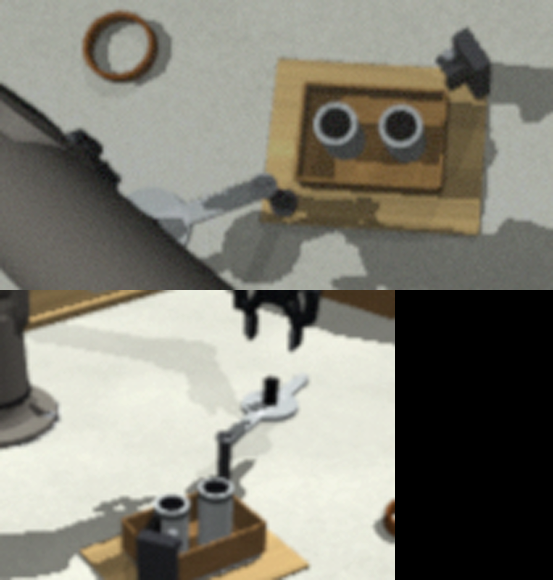

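Both tumblers stand in the tray, with rims at (335,124) and (402,126), and the gripper is over the knob at (270,392) in the lower half. I'll turn 25° more first, to keep the last joint in range, then grip the knob.

```bash
python3 -m inch '[[0,0.002,0,-8.5],[0,0,0,-8.5],[0,0,0,-8],[0,0,0.03,0],[0,0,0.03,0],[0,0,0.02,0],[0,0,0.004,0],[0,0,0,0],[0,0,0,0]]'|sed -n '2p;4p'
python3 -m inch '[[0,0,0,0],[0,0,0,0],[0,0,0,0],[0,0,0,0],[0,0,0,0],[0,0,0,0],[0,0,0,0]]' 0.015 30|sed -n '2p;4,6p'
python3 g.py
```

```text
eef_pos: [0.4478, 0.2717, 0.1614]
contact_force: [-1.1, 0.3, -0.3]
eef_pos: [0.4474, 0.2717, 0.1609]
contact_force: [0.1, -1.2, 5.0]
gripper_width: 0.268
grasp_force: 29.4
t 41.2 psi 133.9 tiltz [ 0.001  0.    -1.   ] p [0.4474 0.2717 0.1609] F [ 0.1 -1.2  5. ] q7 -0.31
```

```bash
python3 -m inch '[[-0.0036,0.0072,0,3.45],[-0.0036,0.0072,0,3.45],[-0.0036,0.0072,0,3.45],[-0.0036,0.0072,0,3.45],[-0.0036,0.0072,0,3.45],[-0.0036,0.0072,0,3.45],[-0.0036,0.0072,0,3.45],[-0.0036,0.0072,0,3.45],[-0.0036,0.0072,0,3.45],[-0.0036,0.0072,0,3.45],[0,0,0,0],[0,0,0,0]]'|sed -n '2p;4,6p'
cat > k.py <<'E'
from h import *
p=bot.get_obs()["eef_pos"]; d=p[:2]-np.array([.4903,.1456]); print("alpha",np.degrees(np.arctan2(d[1],d[0])).round(1),"r",np.hypot(*d).round(4))
E
python3 k.py; python3 g.py
```

```text
eef_pos: [0.5265, 0.2737, 0.1609]
contact_force: [-2.6, -2.6, 7.2]
gripper_width: 0.27
grasp_force: 29.6
alpha 74.2 r 0.1332
t 42.5 psi 99.35 tiltz [ 0.    -0.001 -1.   ] p [0.5265 0.2737 0.1609] F [-2.6 -2.6  7.2] q7 -0.76
```

Tracking is good (radius 133.2 mm, small forces). Continue.

```bash
python3 -m inch '[[-0.0036,0.0072,0,3.45],[-0.0036,0.0072,0,3.45],[-0.0036,0.0072,0,3.45],[-0.0036,0.0072,0,3.45],[-0.0036,0.0072,0,3.45],[-0.0036,0.0072,0,3.45],[-0.0036,0.0072,0,3.45],[-0.0036,0.0072,0,3.45],[-0.0036,0.0072,0,3.45],[-0.0036,0.0072,0,3.45],[-0.0036,0.0072,0,3.45],[0,0,0,0]]'|sed -n '2p;4,6p'
python3 k.py
python3 -m inch '[[-0.0036,0.0072,0,3.45],[-0.0036,0.0072,0,3.45],[-0.0036,0.0072,0,3.45],[-0.0036,0.0072,0,3.45],[-0.0036,0.0072,0,3.45],[-0.0036,0.0072,0,3.45],[-0.0036,0.0072,0,3.45],[-0.0036,0.0072,0,3.45],[-0.0036,0.0072,0,3.45],[-0.0036,0.0072,0,3.45],[-0.0036,0.0072,0,3.45],[0,0,0,0]]'|sed -n '2p;4,6p'
python3 k.py; python3 g.py
```

```text
eef_pos: [0.5977, 0.2234, 0.1609]
contact_force: [-4.9, -4.1, 9.3]
gripper_width: 0.269
grasp_force: 29.8
alpha 35.9 r 0.1326
eef_pos: [0.6218, 0.1417, 0.1609]
contact_force: [-9.6, 0.6, 11.2]
gripper_width: 0.272
grasp_force: 30.0
alpha -1.7 r 0.1316
t 44.9 psi 23.39 tiltz [-0.005 -0.001 -1.   ] p [0.6218 0.1417 0.1609] F [-9.6  0.6 11.2] q7 -1.66
```

```bash
python3 -m inch '[[-0.0018,-0.0008,-0.001,0],[-0.0036,0.0072,0,3.45],[-0.0036,0.0072,0,3.45],[-0.0036,0.0072,0,3.45],[-0.0036,0.0072,0,3.45],[-0.0036,0.0072,0,3.45],[-0.0036,0.0072,0,3.45],[-0.0036,0.0072,0,3.45],[-0.0036,0.0072,0,3.45],[-0.0036,0.0072,0,3.45],[-0.0036,0.0072,0,3.45],[0,0,0,0]]'|sed -n '2p;4,6p'
python3 k.py; python3 g.py
```

```text
eef_pos: [0.5952, 0.0679, 0.161]
contact_force: [-4.6, 3.8, 2.5]
gripper_width: 0.268
grasp_force: 30.5
alpha -36.5 r 0.1305
t 46.0 psi -11.06 tiltz [-0.003  0.001 -1.   ] p [0.5952 0.0679 0.161 ] F [-4.6  3.8  2.5] q7 -2.08
```

```bash
python3 -m inch '[[-0.0036,0.0072,0,3.45],[-0.0036,0.0072,0,3.45],[-0.0036,0.0072,0,3.45],[-0.0036,0.0072,0,3.45],[0,0,0,0],[0,0,0,0]]' - 60|sed -n '2p;4,6p'
python3 k.py
python3 -m inch '[[-0.0018,0.0036,0,1.7],[-0.0018,0.0036,0,1.7],[-0.0018,0.0036,0,1.7],[0,0,0,0],[0,0,0,0]]'|sed -n '2p;4,6p'
python3 k.py; python3 g.py
```

```text
eef_pos: [0.5739, 0.0457, 0.1611]
contact_force: [-4.1, 4.5, 3.2]
gripper_width: 0.262
grasp_force: 59.4
alpha -50.1 r 0.1303
eef_pos: [0.5645, 0.0386, 0.1611]
contact_force: [-4.7, 5.6, 3.8]
gripper_width: 0.259
grasp_force: 59.5
alpha -55.3 r 0.1301
t 47.1 psi -29.77 tiltz [-0.002  0.002 -1.   ] p [0.5645 0.0386 0.1611] F [-4.7  5.6  3.8] q7 -2.33
```

```bash
python3 -m inch '[[-0.0009,0.0018,0,0.85],[-0.0009,0.0018,0,0.85],[0,0,0,0],[0,0,0,0]]'|sed -n '2p;4p'; python3 k.py
python3 -m inch '[[-0.0009,0.0018,0,0.85],[-0.0009,0.0018,0,0.85],[0,0,0,0],[0,0,0,0]]'|sed -n '2p;4p'; python3 k.py
python3 -m inch '[[-0.0009,0.0018,0,0],[0,0,0,0],[0,0,0,0]]'|sed -n '2p;4p'; python3 k.py
```

```text
eef_pos: [0.5613, 0.0365, 0.1611]
contact_force: [-3.8, 5.9, 2.4]
alpha -57.0 r 0.1302
eef_pos: [0.5601, 0.0358, 0.1612]
contact_force: [4.9, 8.0, -5.0]
alpha -57.6 r 0.1301
eef_pos: [0.56, 0.0357, 0.1612]
contact_force: [9.4, 11.1, -10.4]
alpha -57.6 r 0.1301
```

```bash
python3 -m inch '[[-0.0009,0.0018,0,0],[-0.0009,0.0018,0,0],[0,0,0,0],[0,0,0,0]]'|sed -n '2p;4p'; python3 k.py
python3 - <<'E'
from h import *
crop(bot.read_camera("top"),155,155,110,95,6,"t7")
crop(bot.read_camera("scene"),210,125,120,100,6,"s7")
E
```

```text
eef_pos: [0.5598, 0.0357, 0.1614]
contact_force: [23.0, 15.4, -21.6]
alpha -57.7 r 0.1301
```

View pics/s7.png

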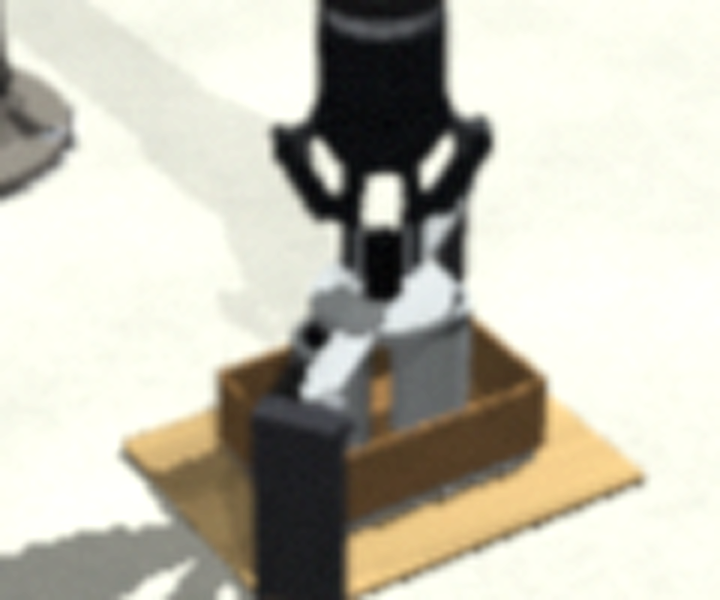

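At 28 N the bar no longer moves: its tip sits against the catch at about (320,385), and the tray walls are upright. I'll release, lift clear and verify.

```bash
python3 -m inch '[[0.0018,-0.0036,0,0],[0,0,0,0],[0,0,0,0],[0,0,0,0],[0,0,0,0]]' 0.055|sed -n '2p;4p'
python3 -m inch '[[0,0,-0.01,0],[0,0,-0.03,0],[0,0,-0.04,0],[0,0,-0.04,0],[0,0,-0.04,0],[0,0,0,0]]'|sed -n '2p;4p'
python3 g.py w430,-260,320
```

```text
eef_pos: [0.5568, 0.0301, 0.1613]
contact_force: [-0.5, 0.5, -0.4]
eef_pos: [0.56, 0.031, 0.3285]
contact_force: [0.6, -0.2, -0.3]
t 49.9 psi -33.32 tiltz [ 0.012  0.002 -1.   ] p [0.56   0.031  0.3285] F [ 0.6 -0.2 -0.3] q7 -2.35
430,-260,320 -> [ 0.43 -0.26  0.32] shift mm [ 51.2 314.6   6.5]
```

```bash
python3 -m inch '[[0.005,0.032,0,0],[0.005,0.032,0,0],[0.005,0.032,0,0],[0.005,0.032,0,0],[0.005,0.032,0,0],[0.005,0.032,0,0],[0.005,0.032,0,0],[0.005,0.032,0,0],[0.005,0.032,0,0],[0.005,0.032,0,0],[0,0,0,0],[0,0,0,0]]'|sed -n '2p'
python3 - <<'E'
from h import *
a=[]
for n,(x,y,w,h) in(("top",(155,150,140,100)),("scene",(210,125,140,100))):
    c=bot.read_camera(n)["color"][y:y+h,x:x+w,::-1]; a.append(cv2.convertScaleAbs(cv2.resize(c,(420,300),interpolation=cv2.INTER_CUBIC),alpha=1.5))
cv2.imwrite("pics/c8.png",np.vstack(a))
E
```

```text
eef_pos: [0.4228, -0.2645, 0.3214]
```

View pics/c8.png

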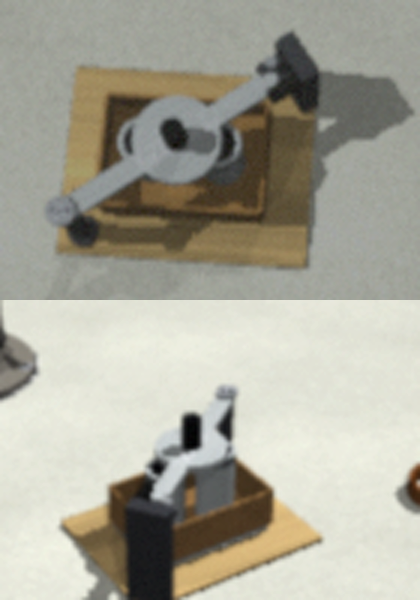

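The bar's tip meets the catch at (270,68) in the top half, the knob is over the tray centre at (174,134), both tumblers stand inside, and the walls are upright. One numeric check of the bar angle follows.

```bash
python3 - <<'E'
from h import *
T=bot.read_camera("top");S=bot.read_camera("scene")
t=lambda x,y:np.array([155+x/3,150+y/3]); s=lambda x,y:np.array([210+x/3,125+(y-300)/3])
k,e=tri(T,t(171,130),S,s(192,417)); p,e2=tri(T,t(62,208),S,s(227,391)); print(k,e,p,e2)
d=(k-p)[:2]; print("angle from shut",np.degrees(np.arctan2(d[1],d[0]))-(np.degrees(np.arctan2(-.107,.08))-4.085))
for z in(.135,):
  a,b=atz(T,t(62,208),.14),atz(T,t(262,74),z); d=(b-a)[:2]; print("bar",np.degrees(np.arctan2(d[1],d[0])))
E
```

```text
[0.56059095 0.03615316 0.17341134] 0.00021931795109461332 [0.49171614 0.14608007 0.1385291 ] 0.0005291128361338271
angle from shut -0.6298869807949288
bar -55.38504165863649
```

Within measurement error, the keeper is shut.

```bash
python3 -c "
from station import bot
print(bot.hand_in())"
```

```text
the job is handed in; nothing more can be done
None
```

The job is handed in: all four walls are upright, both tumblers stand in the tray, and the keeper reads shut at its catch within camera error. One early push on the near wall was blocked at about 75 N on the wrist, under its 120 N limit; I redid it another way.

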